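Put the cleaned nail in the dry case and work its sticky cover shut

TASK

Put the cleaned iron nail from the brown card work tray into the one empty white tray inside the grey dry-storage case, then slide the case's clear cover fully home against the front wall, at both ends, and leave it shut. The cover is wide on short shoes and jams askew if it is driven from one end, so walk it along by its two black posts, a little at each end in turn, and never force it. Leave the jars, bottles and other things on the bench where they are.

Things in the scene. Friction and masses are not known exactly. Their poses are not given: they have to be found in the camera images.
- case: Grey dry-storage case, fixed to the bench, 334 (x) x 370 (y) mm, yawed up to 9 degrees. Origin: centre of its underside, at bench height; x points from its front wall (nearer the robot) to its rear, y left, z up. Inner floor 22 mm up. Four white card trays stand in a row along y inside its front bay. Along both sides (y = +-160 to +-185 mm) a metal lip, top 66 mm up, holds the cover down.
- stop (a point): Middle of the front wall's inner face, the cover's stop, at its top edge: 155 mm in front of the case's origin, 66 mm above the bench.
- deck (a point): Middle of the front edge of the fixed grey deck over the case's rear, 43 mm behind the case's origin, 72 mm above the bench (a round hygrometer on the deck rises to 78 mm). The open cover is parked under it.
- cover: Clear sliding cover, about 0.8 kg, loose in the runners (1 mm play each side). Pane 210 (x) x 304 (y) mm, two guide shoes 50 mm long at its front corners. Origin: middle of its leading edge, 48 mm above the bench, pane top 9 mm higher; axes as the case's. Starts 75 to 95 mm open. Slides with 3 to 7 N; pushed at one post it binds once that post leads by 15 to 20 mm; pushing the other frees it.
- post_left (a point): Left push post of the cover: upright pin with a free-turning black sleeve, 14 mm across, from the pane (57 mm above the bench) to 83 mm, 56 mm behind the leading edge, 130 mm left of the middle. The point is on its axis, 70 mm above the bench. Pushed towards the front from behind; at least 35 mm free between post and deck. Home 99 mm in front of the case's origin.
- post_right (a point): Right push post, the same, 130 mm right of the middle.
- tray_free: The empty one of the four white card trays in the case, fixed (the other three each hold one nail, bedded fast); 66 mm (case x) x 68 mm (y) outside, walls 2 mm thick and 12 mm high, floor 2 mm thick. Which place in the row it has varies. Origin: centre of its underside, 22 mm above the bench; axes as the case's.
- work_tray: Shallow brown card tray, fixed, 170 (x) x 130 (y) mm, walls 3 mm thick, 30 mm high, floor 2 mm. To the right or to the left of the case. Origin: centre of its underside.
- nail: Cleaned iron nail, rusty dark brown, lying in the brown work tray; 50 mm long along its x axis, 8 mm wide and 7 mm high along the shaft, head 10 mm wide and 10 mm high at -x. 12 g. Origin: middle of its length, on its underside (2 mm above the bench in the tray).
- jar_low: Bystander, loose: glass jar with a black lid, 60 mm across, 86 mm high, on the other side of the case from the work tray; origin on its underside.
- glue_bottle: Bystander, loose: white glue bottle with a blue cap, 38 mm across, 86 mm high, near the front left of the bench; origin on its underside.

How it is judged (in metres and radians):
On the way, in this order (a step that is already met when the one before it is completed fails the run):
1. the nail lies in the empty white tray, let go (x of nail in the frame of tray_free between -0.033 and 0.033 m and y of nail in the frame of tray_free between -0.034 and 0.034 m and z of nail in the frame of tray_free between -0.004 and 0.012 m and contact force between the fingers and nail below 0.05 N and linear speed of nail below 0.03 m/s), for 0.2 s.
2. the cover is home against the front wall at both ends (x of each of post_left, post_right in the frame of case below -0.093 m), for 0.2 s.
At the end, for the whole second after the job is handed in: The nail rests on the floor of the formerly empty white tray (its middle within the tray's outline, no higher than 12 mm above the tray's underside), and both posts of the cover are within 6 mm of their home positions, everything at rest (all of step 2 and x of nail in the frame of tray_free between -0.033 and 0.033 m and y of nail in the frame of tray_free between -0.034 and 0.034 m and z of nail in the frame of tray_free between -0.004 and 0.012 m and linear speed of nail below 0.02 m/s and linear speed of cover below 0.01 m/s); the robot touches nothing.
It fails at once if the cover was forced: its contacts with the case add up to more than 150 N, as when a jammed end is pushed with about 50 N (contact force between cover and case above 150 N).
It fails at once if the low jar or the glue bottle was shifted by more than 30 mm (distance of any of jar_low, glue_bottle from where it was at the start of the episode above 0.03 m).
It also fails if it takes over 72 s, if anything falls off the work surface, if the arm or the gripper's body presses on something with over 40 N, if the wrist force passes 120 N, or if a joint passes its speed limit or range.

ROBOT

A 6-joint arm with a two-finger parallel gripper is mounted at the origin on a cart in front of the work surface, level with it; the furniture and walls round the work are solid. World frame = base frame: x ahead of the robot, y to its left, z up, the work surface at z = 0. Lengths are in mm, angles in rad, forces in N, time in s.
With the tool pointing down it reaches from about 275 to 825 mm from the base axis. Payload 4.9 kg.
Tool frame: the origin (TCP) lies at the very end of the fingers, on their centre line; the grasp point (between the pads) lies 19 mm behind it; z points along the fingers, y is the line along which they close (so a half turn about z gives the same grasp; the last joint's range is limited). The gripper opens to 85 mm and grips with 20 to 120 N. Pads are 22 mm wide; open, the fingers measure 114 mm over their backs; the gripper's body (76 mm by 85 mm) begins 54 mm behind the grasp point. The pads swing forward as they close: fully open they stand 13 mm farther back than shut.
Start: joints at [-0.134, 0.326, -0.193, 1.052, 0, 1.437], TCP at [550.017, 0.009, 231.281] pointing down, gripper open.
Joint ranges: [-2.65, 2.65], [-0.97, 1.79], [-1.3, 1.35], [-1.93, 2.1], [-1.47, 1.37], [-3.14, 3.14]. Speed limits (rad/s): [2.57, 2.57, 3.14, 3.14, 3.14, 3.14].

INTERFACE

Orientations are given as [roll, pitch, yaw] about the fixed x, y, z axes, in that order (R = Rz(yaw) Ry(pitch) Rx(roll)).
In Python, from bench import bot, solve_ik, imaging gives the robot as it stands. Calls block until the motion is done:
- bot.move_ptp(position, orientation): joint-space move of the TCP to a pose.
- bot.movel(position, rot=None, max_speed=150, threshold=None): straight line of the TCP; rot=None keeps the orientation; max_speed is the mean speed in mm/s. With threshold (N) it stops when the force on the tool has changed by that much, and returns True; else False.
- bot.move_j(angles): joint-space move.
- bot.grip(opening, effort=None): opening from 0.0 (shut) to 1.0 (fully open); effort is the grip in N (None keeps the last); returns when the fingers have stopped.
- bot.dwell(seconds).
- solve_ik(position, orientation): joint angles nearest the present ones, or None.
- bot.get_state(): the state.
- imaging.capture(name): name is "scene" or "side" or "wrist"; returns the picture (400x640x3 uint8, blue, green, red); there is no depth.
- imaging.camera_model(name): a dict with "K" (3x3 intrinsics, pixels), "position" and "rotation" of the camera in the world. Camera axes: x right, y up, looking along -z (the intrinsics and any distortion apply to the point x, -y, -z); pixel columns grow to the right and rows downward; lengths in mm; the calibration is good to about 2 mm. A picture is of the moment at which its call begins: read the wrist's pose just before it. camera_model takes no time and is no camera call; for the wrist camera it gives the pose at the moment of the call.
A pose or a line that the arm cannot do raises bot.IKError and nothing moves.
- bot.sign_off(): hands the job in; it is judged then, once.
The state is a dict: "t": time; "qpos": joint angles; "joint_velocities": joint speeds; "effort": joint torques, N m; "tcp_pos": TCP position; "orientation": TCP orientation; "contact_force": force on the tool from outside, world axes, zero at the start; "wrist_torque": the same for the moment, N m; "opening": opening from 0.0 (shut) to 1.0 (fully open); "gripper_force": force on a finger pad.
Only numpy, scipy, OpenCV 4.12 (cv2) and the standard library are available. Lean on these libraries where they do the work, as an engineer would, in place of code of your own. Each camera call takes 0.05 s, during which the arm holds its last target. There are 200 camera calls.

## Working session

There is one attempt and no reset: what is moved stays moved. The work goes in short steps, each a Python script; the robot and the scene stay as the last script left them, time stands still between calls to the robot, and variables do not carry over. Pictures are saved under pics/ and viewed, at most 10 in all, crops included, and the job is handed in when it is done.

```bash
ls; mkdir -p pics; python3 - <<'E'
from bench import bot, imaging
import cv2, numpy as np
for n in ["scene","side","wrist"]:
    m=imaging.camera_model(n); print(n,{k:np.round(v,3).tolist() if not isinstance(v,str) else v for k,v in m.items()})
    cv2.imwrite(f"pics/{n}0.png",imaging.capture(n))
print(bot.get_state())
E
```

```text
pics
scene {'K': [[447.793, 0.0, 315.667], [0.0, 447.793, 192.91], [0.0, 0.0, 1.0]], 'position': [-281.511, -684.773, 656.154], 'rotation': [1.053, 0.002, -0.851]}
side {'K': [[381.73, 0.0, 315.109], [0.0, 381.73, 199.612], [0.0, 0.0, 1.0]], 'position': [379.954, 998.133, 710.308], 'rotation': [1.027, 0.017, -3.042]}
wrist {'K': [[298.262, 0.0, 317.826], [0.0, 298.262, 203.315], [0.0, 0.0, 1.0]], 'position': [550.594, 68.082, 373.783], 'rotation': [-0.269, 0.001, 0.0]}
{'t': 0.15, 'qpos': array([-1.34199894e-01,  3.26779325e-01, -1.93340905e-01,  1.05199215e+00,
        4.60274858e-05,  1.43660717e+00]), 'joint_velocities': array([-0.00120002, -0.00199648,  0.00328489,  0.00211658,  0.00075803,
        0.00036169]), 'effort': array([ 1.04211274e-03, -4.43704247e+01,  2.62664723e+01,  1.04285317e-02,
       -1.23322516e-04, -3.51401161e-05]), 'tcp_pos': array([5.49570074e+02, 8.36560332e-02, 2.30683653e+02]), 'orientation': array([-3.14029459e+00, -2.21684526e-04,  1.57078541e+00]), 'contact_force': array([-0.00386023,  0.21894712,  0.2023247 ]), 'wrist_torque': array([ 0.01142154, -0.01008836, -0.02114585]), 'gripper_force': 0.0, 'opening': 1.0031464369354144}
```

View pics/scene0.png

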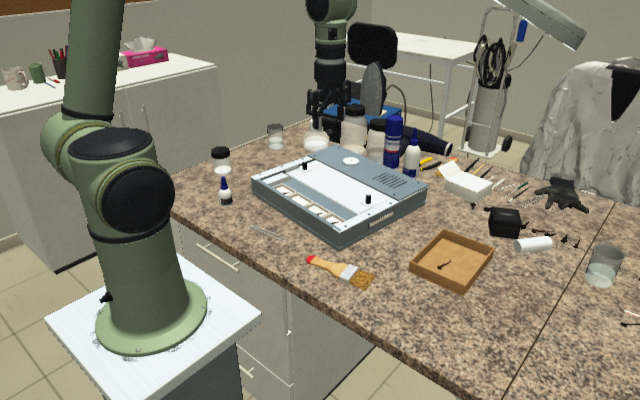

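View pics/side0.png

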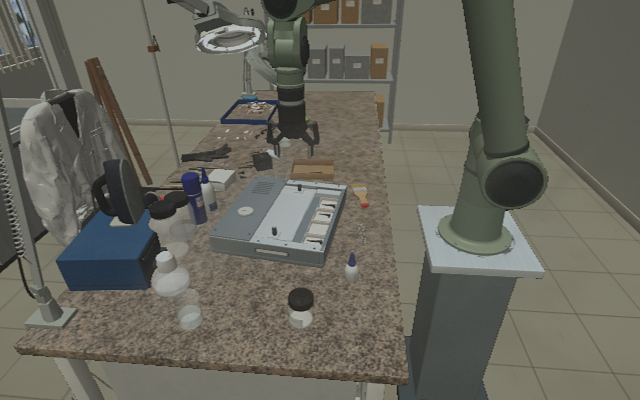

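View pics/wrist0.png

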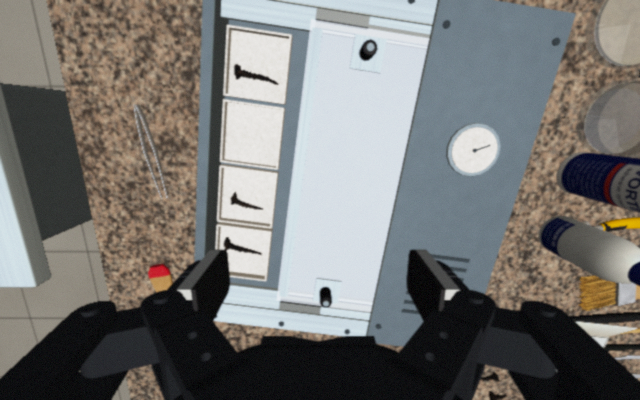

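Wrist view: posts are at about (369,48) and (326,297), and the free tray is second from the top at (250,132). In the scene view the work tray is to the right of the case, with the nail near (443,266); the posts are at about (304,165) and (367,199).

```bash
cat > h.py <<'E'
import cv2, numpy as np
from scipy.spatial.transform import Rotation as R
def rays(m,px):
    px=np.atleast_2d(px).astype(float); d=np.c_[px,np.ones(len(px))]@np.linalg.inv(m["K"]).T
    d=d*[1,-1,-1]; d=d@R.from_euler("xyz",m["rotation"]).as_matrix().T
    return np.array(m["position"]),d/np.linalg.norm(d,axis=1)[:,None]
def plane(m,px,z):
    o,d=rays(m,px); return o+d*((z-o[2])/d[:,2])[:,None]
def proj(m,p):
    q=(np.atleast_2d(p)-m["position"])@R.from_euler("xyz",m["rotation"]).as_matrix()*[1,-1,-1]
    q=q@np.array(m["K"]).T; return q[:,:2]/q[:,2:]
def tri(m1,p1,m2,p2):
    o1,d1=rays(m1,p1); o2,d2=rays(m2,p2); d1,d2=d1[0],d2[0]
    s=np.linalg.lstsq(np.c_[d1,-d2],o2-o1,rcond=None)[0]
    a,b=o1+s[0]*d1,o2+s[1]*d2; return (a+b)/2,np.linalg.norm(a-b)
def blobs(mask,roi,amin=15):
    x0,y0,x1,y1=roi; m=np.zeros_like(mask); m[y0:y1,x0:x1]=mask[y0:y1,x0:x1]
    n,l,s,c=cv2.connectedComponentsWithStats(m); return [(s[i].tolist(),c[i].round(1).tolist(),l==i) for i in range(1,n) if s[i][4]>=amin]
E
python3 - <<'E'
from h import *; from bench import imaging
w,s,d=[cv2.imread(f"pics/{n}0.png") for n in("wrist","scene","side")]
W,S,D=[imaging.camera_model(n) for n in("wrist","scene","side")]
g=[cv2.cvtColor(i,cv2.COLOR_BGR2GRAY) for i in(w,s,d)]
dark=[(i<70).astype(np.uint8) for i in g]
bw=blobs(dark[0],(310,20,400,320)); bs=blobs(dark[1],(290,150,390,215),8); bd=blobs(dark[2],(260,175,310,245),8)
for b in bw,bs,bd: print([x[:2] for x in b])
wh=(g[0]>175).astype(np.uint8)
for b in blobs(wh,(205,15,300,300),800):
    c=cv2.findContours(b[2].astype(np.uint8),0,2)[0][0]; r=cv2.minAreaRect(c); print("tray",b[:2],np.round(cv2.boxPoints(r)).tolist())
    P=plane(W,cv2.boxPoints(r),34); print(P[:,:2].round().tolist(),P.mean(0).round(1),[round(np.linalg.norm(P[k]-P[k-1]),1) for k in range(4)])
cv2.imwrite("pics/crop1.png",np.vstack([cv2.resize(w[10:300,190:400],None,fx=1.5,fy=1.5,interpolation=2)[:, :315],]) )
cv2.imwrite("pics/crop2.png",cv2.resize(s[140:300,240:500],None,fx=3,fy=3,interpolation=2))
E
```

```text
[([360, 40, 16, 20, 153], [366.5, 51.3]), ([320, 288, 11, 18, 131], [325.0, 295.1])]
[([383, 150, 7, 17, 99], [386.4, 158.1]), ([302, 162, 5, 8, 28], [304.4, 165.4]), ([366, 196, 5, 8, 35], [368.1, 199.4])]
[([298, 185, 3, 6, 17], [299.1, 187.4]), ([272, 228, 4, 7, 20], [274.0, 231.2])]
tray ([224, 25, 68, 79, 3841], [257.9, 64.3]) [[219.0, 96.0], [227.0, 24.0], [292.0, 32.0], [284.0, 104.0]]
[[444.0, 94.0], [458.0, 163.0], [524.0, 156.0], [514.0, 86.0]] [485.2 124.6  34. ] [np.float64(70.2), np.float64(70.3), np.float64(66.2), np.float64(70.4)]
tray ([220, 99, 64, 71, 3583], [252.0, 133.7]) [[217.0, 163.0], [223.0, 99.0], [284.0, 105.0], [278.0, 169.0]]
[[435.0, 22.0], [448.0, 91.0], [514.0, 85.0], [504.0, 15.0]] [475.4  53.2  34. ] [np.float64(69.7), np.float64(70.8), np.float64(65.9), np.float64(71.0)]
tray ([225, 113, 75, 187, 2809], [283.1, 247.8]) [[225.0, 113.0], [299.0, 113.0], [299.0, 299.0], [225.0, 299.0]]
[[449.0, 77.0], [530.0, 77.0], [526.0, -154.0], [430.0, -154.0]] [483.8 -38.9  34. ] [np.float64(231.8), np.float64(80.7), np.float64(231.0), np.float64(96.0)]
tray ([217, 166, 60, 62, 2722], [247.6, 194.9]) [[214.0, 222.0], [220.0, 165.0], [277.0, 171.0], [272.0, 228.0]]
[[426.0, -49.0], [438.0, 19.0], [504.0, 13.0], [494.0, -56.0]] [465.6 -18.4  34. ] [np.float64(69.3), np.float64(69.7), np.float64(65.8), np.float64(69.9)]
tray ([216, 225, 55, 56, 1925], [246.5, 249.8]) [[211.0, 275.0], [217.0, 224.0], [271.0, 230.0], [266.0, 281.0]]
[[415.0, -120.0], [429.0, -52.0], [494.0, -60.0], [484.0, -128.0]] [455.6 -89.8  34. ] [np.float64(69.3), np.float64(69.0), np.float64(66.0), np.float64(69.3)]
```

View pics/crop2.png

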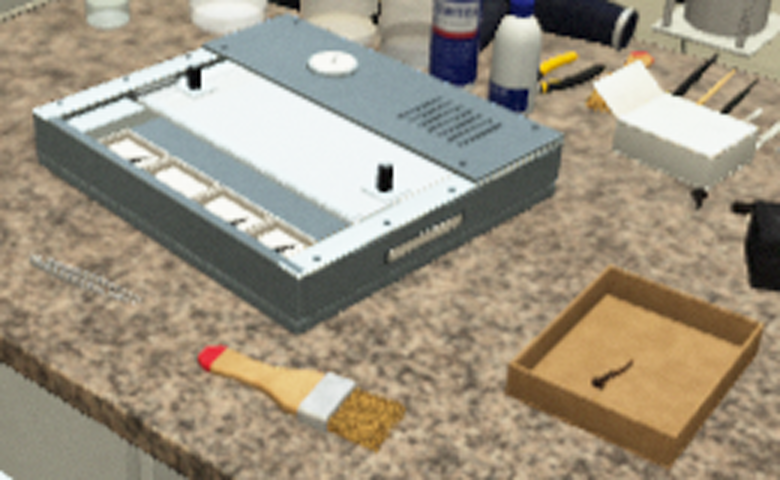

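Crop of the scene view: nail at about (443,265) in the brown tray, with its head to the lower left. The free tray is at (301,200). Now triangulate the posts and tray, and look at the nail with the wrist camera.

```bash
python3 - <<'E'
from h import *; from bench import imaging, bot
w,s=[cv2.imread(f"pics/{n}0.png") for n in("wrist","scene")]
W,S,D=[imaging.camera_model(n) for n in("wrist","scene","side")]
for n,a,b,c in(("L",(366.5,51.3),(304.4,165.4),(274,231.2)),("R",(325,295.1),(368.1,199.4),(299.1,187.4))):
    print(n,"wrist/scene",tri(W,a,S,b),"scene/side",tri(S,b,D,c))
    print(plane(W,a,70).round(1))
gs=cv2.cvtColor(s,cv2.COLOR_BGR2GRAY)
for b in blobs((gs>175).astype(np.uint8),(272,180,345,228),20): print("scene white",b[:2])
print("pred free tray centre scene z34, z24",proj(S,[[475.4,53.2,34],[475.4,53.2,24]]))
print("tri tray centre",tri(W,(250.5,134),S,(301,200)))
n=blobs((gs<60).astype(np.uint8),(425,245,470,280),5); print([x[:2] for x in n])
p=plane(S,(443,265.5),5)[0]; print("nail approx",p)
hsv=cv2.cvtColor(s,cv2.COLOR_BGR2HSV); m=((hsv[...,0]>8)&(hsv[...,0]<20)&(hsv[...,1]>130)).astype(np.uint8)
for b in blobs(m,(400,225,505,300),500): print("worktray",b[:2])
o=bot.get_state()["orientation"]
bot.move_ptp([p[0],p[1]-38,170],[3.14159,0,1.5708])
W1=imaging.camera_model("wrist"); im=imaging.capture("wrist"); cv2.imwrite("pics/wrist1.png",im)
np.savez("w1.npz",**{k:W1[k] for k in("K","position","rotation")})
print(W1["position"],W1["rotation"],bot.get_state()["t"],bot.get_state()["tcp_pos"],bot.get_state()["qpos"],proj(W1,p))
E
```

```text
L wrist/scene (array([595.99146913, 130.72203706,  67.77643051]), np.float64(0.3613562349705739)) scene/side (array([594.74929541, 128.41782117,  69.73645067]), np.float64(1.8956239982416299))
[[595.5 130.4  70. ]]
R wrist/scene (array([ 558.76201305, -127.47977413,   66.89848339]), np.float64(0.4049735614718832)) scene/side (array([ 557.07645227, -129.47013217,   69.62792416]), np.float64(2.986231269397826))
[[ 558.8 -125.7   70. ]]
scene white ([297, 180, 48, 27, 672], [328.3, 188.7])
scene white ([276, 183, 69, 45, 626], [311.4, 205.5])
pred free tray centre scene z34, z24 [[295.65168525 199.41163914]
 [295.7410424  202.54762456]]
tri tray centre (array([480.42010167,  48.32419559,  32.7118278 ]), np.float64(15.314802260500134))
[([438, 265, 5, 4, 9], [439.7, 266.9])]
nail approx [ 515.49857161 -370.98346631    5.        ]
worktray ([409, 229, 85, 67, 1687], [449.6, 260.6])
[ 516.90328417 -339.82799185  313.52903738] [-0.26899624 -0.00113889  0.00195471] 1.7333 [ 516.34368142 -407.68697245  170.42879667] [-7.80618767e-01  5.66943526e-01  2.82484177e-02  1.03177540e+00
  3.56483636e-04  7.88165053e-01] [[316.05351892 152.61840464]]
```

View pics/wrist1.png

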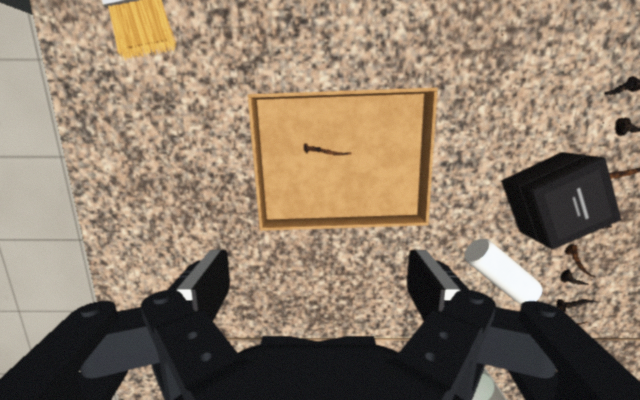

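Wrist view: the nail runs from the head at (305,148) to the tip at (350,154). The inner tray spans x≈258–430 and y≈95–220, so the nail is clear of the walls. Next, measure the nail by triangulation.

```bash
python3 - <<'E'
from h import *; from bench import imaging, bot, solve_ik
w=cv2.imread("pics/wrist1.png"); s=cv2.imread("pics/scene0.png"); W=dict(np.load("w1.npz")); S=imaging.camera_model("scene")
g=cv2.cvtColor(w,cv2.COLOR_BGR2GRAY); gs=cv2.cvtColor(s,cv2.COLOR_BGR2GRAY)
b=max(blobs((g<85).astype(np.uint8),(290,135,365,168)),key=lambda t:t[0][4]); print(b[:2])
bs=max(blobs((gs<92).astype(np.uint8),(428,250,462,275),5),key=lambda t:t[0][4]); print(bs[:2])
def ends(mask):
    ys,xs=np.nonzero(mask); P=np.c_[xs,ys].astype(np.float32); vx,vy,x,y=cv2.fitLine(P,cv2.DIST_L2,0,.01,.01).ravel()
    t=(P-[x,y])@[vx,vy]; return np.array([[x,y]])+np.outer([t.min()-.5,t.max()+.5],[vx,vy])
ew,es=ends(b[2]),ends(bs[2]); ew=ew[np.argsort(ew[:,0])]; es=es[np.argsort(es[:,0])]; print(ew,es)
for i in 0,1: print("end",i,tri(W,ew[i],S,es[i]))
print("mid",tri(W,ew.mean(0),S,es.mean(0)))
P=plane(W,ew,6); d=P[1]-P[0]; print("plane6",P,P.mean(0),np.linalg.norm(d),np.arctan2(d[1],d[0]))
Q=plane(W,[[250,96],[437,89],[429,228],[261,230]],30); print("tray rim",Q.round(),[np.linalg.norm(Q[i]-Q[i-1]).round(1) for i in range(4)])
y=np.arctan2(d[1],d[0])
for yy in y,y+np.pi,y-np.pi:
  for p in ([*P.mean(0)[:2],4],[475,53,60],[618,127,63],[581,-128,63],[450,-110,63]):
    print(round(yy,2),p,solve_ik(p,[np.pi,0,yy]))
E
```

```text
([304, 144, 39, 11, 128], [318.4, 149.7])
([437, 261, 13, 9, 25], [441.8, 265.6])
[[303.14767 146.91122]
 [342.5078  154.00139]] [[437.0932  268.1961 ]
 [449.68015 261.19412]]
end 0 (array([ 501.85477907, -364.73110107,    2.06578966]), np.float64(1.6483662770582148))
end 1 (array([ 543.20215877, -373.26936158,    2.09832338]), np.float64(1.381204092135966))
mid (array([ 522.43065231, -368.95033602,    2.03832583]), np.float64(0.2347607088012251))
plane6 [[ 502.3825173  -365.15831923    6.        ]
 [ 542.56630541 -372.23458543    6.        ]] [ 522.47441136 -368.69645233    6.        ] 40.802087818944656 -0.1743103932237003
tray rim [[ 456. -318.   30.]
 [ 624. -312.   30.]
 [ 630. -444.   30.]
 [ 460. -446.   30.]] [np.float64(127.9), np.float64(167.3), np.float64(131.8), np.float64(169.7)]
-0.17 [np.float64(522.4744113563178), np.float64(-368.6964523293593), 4] [-0.72987538  0.70523031 -0.19509097  0.67047504  0.          2.58602767]
-0.17 [475, 53, 60] [-0.04348762  0.393292   -0.60176394  0.57574038  0.         -3.01076988]
-0.17 [618, 127, 63] [ 0.08575764  0.62030886 -0.178014
[... 582 characters left out ...]
63] [-0.340875    0.56407683 -0.28438015  0.72233935  0.         -0.16656461]
2.97 [450, -110, 63] [-0.39929692  0.36677975 -0.63577179  0.56824478  0.         -0.22498653]
-3.32 [np.float64(522.4744113563178), np.float64(-368.6964523293593), 4] [-0.72987538  0.70523031 -0.19509097  0.67047504  0.         -0.55556498]
-3.32 [475, 53, 60] [-0.04348762  0.393292   -0.60176394  0.57574038  0.          0.13082278]
-3.32 [618, 127, 63] [ 0.08575764  0.62030886 -0.17801401  0.77247346  0.          0.26006803]
-3.32 [581, -128, 63] [-0.340875    0.56407683 -0.28438015  0.72233935  0.         -0.16656461]
-3.32 [450, -110, 63] [-0.39929692  0.36677975 -0.63577179  0.56824478  0.         -0.22498653]
```

Head at (502,-365), the tip truncated by my threshold; the nail's middle is about (526.5,-369), lying on the tray floor. Grasp it with yaw 2.98.

```bash
python3 - <<'E'
from h import *; from bench import imaging, bot
o=[np.pi,0,2.98]; x,y=526.5,-369
bot.grip(0.45,30)
bot.move_ptp([x,y,60],o)
hit=bot.movel([x,y,4],max_speed=60,threshold=8)
s=bot.get_state(); print(hit,s["tcp_pos"],s["contact_force"],s["t"])
bot.grip(0.0,30)
s=bot.get_state(); print(s["opening"],s["gripper_force"],s["contact_force"],s["tcp_pos"],s["t"])
bot.movel([x,y,110],max_speed=150)
s=bot.get_state(); print(s["opening"],s["gripper_force"],s["t"])
# second wrist view of the case, camera nearer
bot.move_ptp([500,40,170],o)
W=imaging.camera_model("wrist"); im=imaging.capture("wrist"); cv2.imwrite("pics/wrist2.png",im); np.savez("w2.npz",**{k:W[k] for k in("K","position","rotation")})
s=bot.get_state(); print(s["opening"],s["gripper_force"],s["t"],s["tcp_pos"])
E
```

```text
False [ 526.81735555 -369.243177      4.4248687 ] [-0.6658671  -0.23704885 -0.50401493] 4.5667
0.04806109621721327 29.38006114171003 [ 0.44184232 -0.37959943  2.07652662] [ 526.74475018 -369.19414873    4.40923403] 4.9667
0.04926124282830584 29.27682532783365 5.825
0.045326879305846966 29.2836600591545 7.4083 [500.48411163  39.04525015 169.78868741]
```

View pics/wrist2.png

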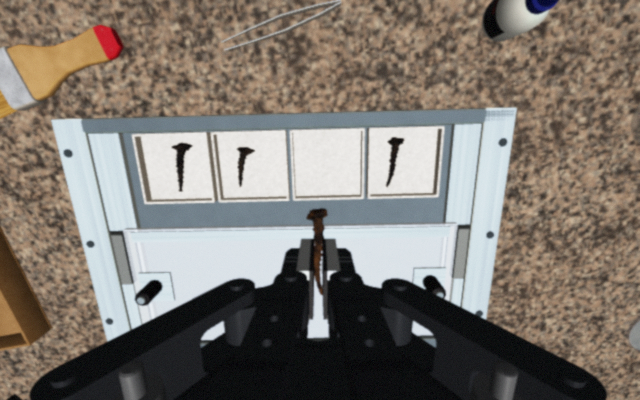

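Wrist view: the nail is held, with its head at (317,213) toward the front and its tip at about (321,292). The free tray is centred at about (328,163), third from the left.

```bash
python3 - <<'E'
from h import *; from bench import imaging, bot
w=cv2.imread("pics/wrist2.png"); W=dict(np.load("w2.npz")); g=cv2.cvtColor(w,cv2.COLOR_BGR2GRAY)
W0={"K":W["K"],"position":np.array([550.594,68.082,373.783]),"rotation":np.array([-.269,.001,0])}
rects=[]
for b in blobs((g>175).astype(np.uint8),(135,120,442,207),2000):
    r=cv2.boxPoints(cv2.minAreaRect(cv2.findContours(b[2].astype(np.uint8),0,2)[0][0])); P=plane(W,r,34)
    print(b[1],P.mean(0).round(1),[np.linalg.norm(P[k]-P[k-1]).round(1) for k in range(4)]); rects.append((b[1][0],r.mean(0)))
rects.sort(); 
w0={0:(241,252.5),1:(245.75,196.5),2:(250.5,134),3:(255.5,64)}
for i,(c,r) in enumerate(rects):
    if len(rects)==4: print(i,r,"tri",tri(W,r,W0,w0[i]))
print("nail head/tip at z172",plane(W,[[317,210],[321,293]],172))
for n,px in(("R",(149,292)),("L",(434,286))): print(n,plane(W,px,70))
E
```

```text
[403.4, 161.5] [485.8 124.7  34. ] [np.float64(70.5), np.float64(67.4), np.float64(66.1), np.float64(67.7)]
[326.9, 162.7] [476.   53.1  34. ] [np.float64(66.7), np.float64(68.2), np.float64(66.7), np.float64(72.6)]
[252.5, 164.8] [466.1 -19.2  34. ] [np.float64(67.6), np.float64(68.3), np.float64(67.1), np.float64(72.8)]
[176.1, 167.1] [456.3 -89.6  34. ] [np.float64(67.7), np.float64(70.9), np.float64(67.0), np.float64(75.6)]
0 [174.16685 167.83908] tri (array([455.21373688, -88.80425946,  34.5280564 ]), np.float64(0.46110158449828126))
1 [249.66081 166.03815] tri (array([465.18406165, -18.48419246,  32.54503269]), np.float64(1.5692370361768608))
2 [327.29886 164.05243] tri (array([475.16115606,  53.7235725 ,  32.33257681]), np.float64(0.9394513057497077))
3 [404.49997 162.     ] tri (array([484.88192699, 125.49708744,  32.80794278]), np.float64(0.8467838486596774))
nail head/tip at z172 [[476.79359894  43.56564673 172.        ]
 [522.90701786  38.1436317  172.        ]]
R [[ 559.89649264 -127.29917074   70.        ]]
L [[596.10196598 132.21833282  70.        ]]
```

The tray is at (475.5,53.3) and its rim measures about 33 mm, which agrees with the text. Placing the nail.

```bash
python3 - <<'E'
from h import *; from bench import imaging, bot
o=[np.pi,0,2.98]; x,y=476,52.3
bot.movel([x,y,90],o,max_speed=120)
hit=bot.movel([x,y,27.3],max_speed=50,threshold=6)
s=bot.get_state(); print(hit,s["tcp_pos"],s["contact_force"],s["t"])
bot.grip(0.22,30)
bot.movel([x,y,115],max_speed=100)
im=imaging.capture("wrist"); cv2.imwrite("pics/wrist3.png",im[60:360,100:540])
bot.grip(0.0); print(bot.get_state()["t"])
E
```

```text
False [476.33467364  52.28734571  27.61067283] [-0.28788681 -0.12384542  0.663509  ] 9.6583
11.35
```

View pics/wrist3.png

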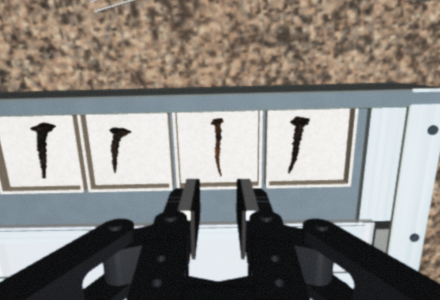

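The nail lies in the free tray, at about (219,148) in the crop, let go. Next: check the deck gap, then start walking the cover.

```bash
cat > c.py <<'E'
from h import *; from bench import imaging, bot
Y=-0.138; ex=np.array([np.cos(Y),np.sin(Y)]); ey=np.array([-ex[1],ex[0]]); M=np.array([577.6,1.8]); o=[np.pi,0,np.pi+Y]
def at(u,v,z=64): return [*(M+u*ex+v*ey),z]
def uv(p=None):
    s=bot.get_state(); p=s["tcp_pos"]; return [round(float((p[:2]-M)@e),1) for e in(ex,ey)]+[round(float(p[2]),1), round(float(s["contact_force"][:2]@ex),1),round(s["t"],1)]
E
python3 - <<'E'
from c import *
W0={"K":imaging.camera_model("wrist")["K"],"position":np.array([550.594,68.082,373.783]),"rotation":np.array([-.269,.001,0])}
D=plane(W0,[[427,48],[378,297]],72); print("deck u,v",[((d[:2]-M)@ex,(d[:2]-M)@ey) for d in D])
print("posts",[((np.array(p)-M)@ex,(np.array(p)-M)@ey) for p in((596,130.8),(559.3,-127.2))])
bot.move_ptp(at(24,130,115),o)
print(bot.movel(at(24,130),max_speed=60,threshold=6),uv())
print(bot.movel(at(15,130),max_speed=15,threshold=2.5),uv())
print(bot.movel(at(8,130),max_speed=25,threshold=15),uv())
cv2.imwrite("pics/s1.png",cv2.resize(imaging.capture("scene")[130:260,240:440],None,fx=3,fy=3))
E
```

```text
deck u,v [(np.float64(54.15444631780465), np.float64(139.7073351524776)), (np.float64(59.102837761566924), np.float64(-121.55892678630511))]
posts [(np.float64(0.4795228432822498), np.float64(130.30475838526684)), (np.float64(-0.3804735330998874), np.float64(-130.29100214477825))]
False [24.4, 130.1, 64.3, 1.0, 13.0]
True [16.6, 129.9, 63.9, -0.4, 13.6]
False [7.5, 130.0, 63.8, 1.5, 14.1]
```

View pics/s1.png

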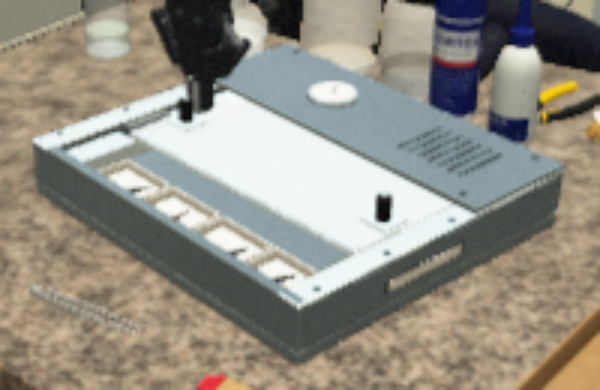

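The picture shows the finger behind the left post, which has moved about 9 mm. The deck is 54 mm behind the posts, so there is plenty of room. Continue, alternating ends.

```bash
python3 - <<'E'
from c import *
c=17; pos={1:-9.,-1:0.}; side=1
for k,t in enumerate((-18,-27,-36,-45,-54,-63,-72)):
    bot.movel(at(pos[side]+c+7,130*side),max_speed=100)
    side=-side
    bot.movel(at(pos[side]+c+5,130*side),max_speed=200)
    hit=bot.movel(at(t+c,130*side),max_speed=35,threshold=15); q=uv(); pos[side]=q[0]-c; print(side,hit,q)
    if hit: break
S=imaging.capture("scene"); cv2.imwrite("pics/s2.png",cv2.resize(S[130:260,240:440],None,fx=3,fy=3))
E
```

```text
-1 False [-1.4, -130.0, 64.0, 1.1, 16.6]
1 False [-10.4, 130.1, 64.0, 1.1, 19.1]
-1 False [-19.4, -130.0, 64.0, 0.6, 21.6]
1 False [-28.3, 130.1, 64.1, 1.6, 24.1]
-1 False [-37.3, -130.0, 64.1, 0.8, 26.6]
1 False [-46.3, 130.1, 64.1, 1.6, 29.1]
-1 False [-55.3, -130.0, 64.0, 0.3, 31.6]
```

View pics/s2.png

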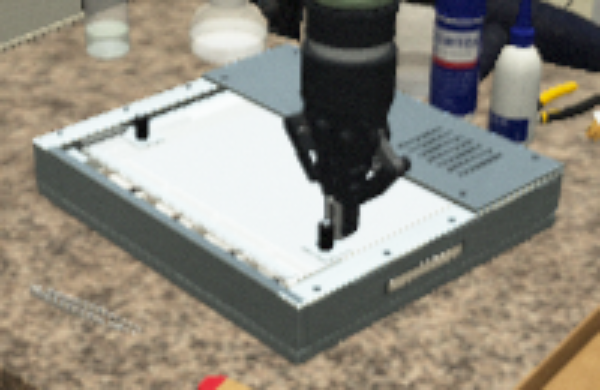

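The cover is nearly closed, both posts have advanced and the finger is still behind the right post. Final short pushes follow, stopping on contact.

```bash
python3 - <<'E'
from c import *
c=17; pos={1:-63.,-1:-72.}; side=-1
for t,thr in((-80,15),(-94,12),(-94,12),(-94,12)):
    bot.movel(at(pos[side]+c+7,130*side),max_speed=100); side=-side
    bot.movel(at(pos[side]+c+5,130*side),max_speed=200)
    hit=bot.movel(at(t+c,130*side),max_speed=20,threshold=thr); q=uv(); pos[side]=q[0]-c; print(side,hit,q)
bot.movel(at(pos[side]+c+10,130*side),max_speed=80)
bot.movel(at(pos[side]+c+10,130*side,200),max_speed=150)
cv2.imwrite("pics/w4.png",imaging.capture("wrist"))
cv2.imwrite("pics/s3.png",imaging.capture("scene")); cv2.imwrite("pics/d3.png",imaging.capture("side"))
S,D=imaging.camera_model("scene"),imaging.camera_model("side")
gs,gd=[cv2.cvtColor(cv2.imread(f"pics/{n}3.png"),6) for n in "sd"]
for v in 130,-130:
    P=np.r_[M+pos[1 if v>0 else -1]*ex+v*ey,68]; C=[]
    for m,g in((S,gs),(D,gd)):
        x,y=proj(m,P)[0].round().astype(int); b=blobs((g<70).astype(np.uint8),(x-9,y-9,x+10,y+10),8); print((x,y),[z[:2] for z in b]); C.append(max(b,key=lambda z:z[0][4])[1] if b else None)
    if all(C): p,e=tri(S,C[0],D,C[1]); print("post",p,e,"u,v",(p[:2]-M)@ex,(p[:2]-M)@ey)
print(uv())
E
```

```text
1 False [-62.9, 130.0, 64.1, 2.2, 34.6]
-1 True [-69.3, -130.3, 64.5, 2.1, 37.3]
1 True [-69.6, 130.1, 64.5, 2.7, 39.8]
-1 True [-69.5, -129.7, 64.6, 1.8, 41.9]
(np.int64(281), np.int64(174)) [([278, 171, 6, 8, 31], [281.2, 174.2])]
(np.int64(303), np.int64(236)) [([302, 232, 4, 7, 27], [303.6, 234.9])]
post [508.31900071 139.39270723  69.99807338] 1.1027281468844434 u,v -87.54993558976142 126.75416649647859
(np.int64(344), np.int64(210)) [([343, 207, 4, 9, 31], [344.5, 210.9])]
(np.int64(323), np.int64(191)) [([322, 187, 4, 7, 19], [323.6, 189.3])]
post [ 471.75479939 -119.34432628   71.00247323] 3.816612506467974 u,v -88.17403620282036 -134.55293984543152
[-60.2, -129.8, 199.0, 0.0, 43.4]
```

View pics/w4.png

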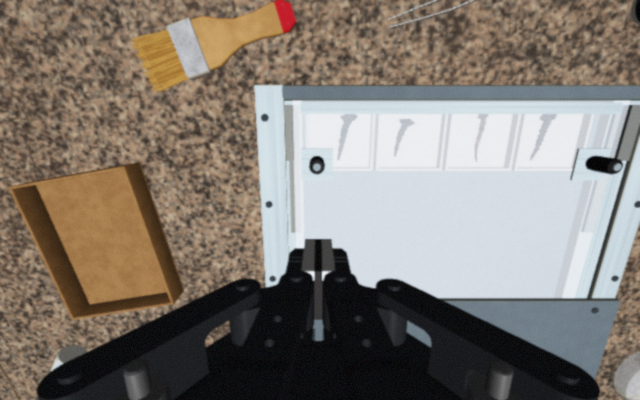

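The cover sits square against the front wall, with posts at (317,163) and (603,164). The nail shows through the pane in its tray at (482,137). Both ends stopped on contact at the same depth, about 86 mm of travel where about 85.5 was expected, so I'm handing it in.

```bash
python3 -c "
from bench import bot
print(bot.sign_off())"
```

```text
the job is handed in; nothing more can be done
None
```

The nail is in the formerly empty white tray, the cover is shut with both ends against the front wall, and the job was handed in at about 43 s of the 72 s allowed; the sign-off returned no verdict.

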